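# Put the budare on the free cooking zone and switch it on

## Task

The covered pot has taken one of the two cooking zones, and a wooden turner was left on the other one. First lay the turner flat on the wooden spoon rest; then slide the black budare flat along the counter, without lifting it, until it is centred on the zone that has no pot; finally slide that zone's switch fully on, towards the red dot on its track (to the robot's left). Leave the pot, the other zone's switch and everything else as they are.

Things in the scene. Friction and masses are not known exactly. Their poses are not given: they have to be found in the camera images.
- hob: white glass two-zone hob, 310 x 630 mm, level with the counter (z = 0). Origin between the two zones; x away from the robot, y to the left, with a small yaw.
- left_zone (a point): centre of the left cooking zone (hob y = +200 mm), a dark ring of 200 mm diameter, on the glass.
- right_zone (a point): centre of the right cooking zone (hob y = -200 mm), the same.
- budare: black round shallow griddle (budare), loose, 0.8 kg, standing between the zones: 172 mm diameter at the foot, 180 mm at the rim, 26 mm high, wall 6 mm, floor 6 mm thick, so 20 mm deep inside and about 160 mm across inside. Origin: centre of its underside. One small loop handle at its -x side reaches 117 mm from the centre. The rim can be hooked from inside with shut fingers.
- pot: round covered pot of metal with a black knob, 150 mm diameter, 118 mm high, two small loop handles along its x to 94 mm from the centre, 1.6 kg, on one of the zones: left or right by chance. Origin: centre of its underside.
- turner: flat wooden turner lying on the zone that has no pot, 190 mm long, 60 g. Origin: underside, on its long axis, 100 mm from the handle's end. Handle: 18 mm wide, 14 mm thick, from x = -100 to +30 mm; blade: 52 mm wide, 10 mm thick, from x = 30 to 90 mm. The handle can be gripped at the origin.
- spoon_rest: fixed flat wooden spoon rest, 170 mm (its x) x 95 mm x 16 mm high with a dark panel on top, at the far left or far right beside the hob. Origin: centre of its underside.
- left_switch (a joint): switch of the left zone: travel 0 (off, at its right-hand, -y, end) to 0.040 m (fully on, slid to the left, hob's +y). Stiff friction, about 3 N, stays where it is left, no spring. At the start it is off (0 to 0.004).
- right_switch (a joint): switch of the right zone: travel 0 (off, at its right-hand, -y, end) to 0.040 m (fully on, slid to the left, hob's +y). Stiff friction, about 3 N, stays where it is left, no spring. At the start it is off (0 to 0.004).
- left_paddle (a point): centre of the top of the left zone's white switch paddle with a red stripe, which stands on a low grey track beyond that zone (145 mm from the zone's centre line towards the hob's +x). The paddle is 40 mm (x) x 16 mm (y) x 34 mm high; its top is 42 mm and its foot 8 mm above the counter. The track is 44 x 100 x 8 mm; a red dot marks its on end.
- right_paddle (a point): centre of the top of the right zone's white switch paddle with a red stripe, which stands on a low grey track beyond that zone (145 mm from the zone's centre line towards the hob's +x). The paddle is 40 mm (x) x 16 mm (y) x 34 mm high; its top is 42 mm and its foot 8 mm above the counter. The track is 44 x 100 x 8 mm; a red dot marks its on end.
- bowl: orange ceramic bowl with limes, loose bystander, 132 mm diameter, 62 mm high, at the other end of the hob from the spoon rest. Origin: centre of its underside.
- tongs: steel tongs, loose bystander, 245 mm long along their y, 24 mm high, beyond the hob. Origin: on their underside near the middle.
There are look-alikes about, which are no part of the job. Several things have the shape of the turner; the one meant has the colours described above. Of the things that look like the budare, the smaller one is meant.

How it is judged:
By the outcome, as a careful person would: the job done as asked, in the order asked, and still so for the second after the job is handed in, with the robot touching nothing.
It also fails if it takes over 72 s, if anything falls off the work surface, if the arm or the gripper's body presses on something with over 40 N, if the wrist force passes 120 N, or if a joint passes its speed limit or range.

## Robot

A 6-joint arm with a two-finger parallel gripper is mounted at the origin on the work surface. World frame = base frame: x ahead of the robot, y to its left, z up, the work surface at z = 0. Lengths are in m, angles in rad, forces in N, time in s.
With the tool pointing down it reaches from about 0.375 to 0.825 m from the base axis. Payload 5.5 kg.
Tool frame: the origin (TCP) lies at the very end of the fingers, on their centre line; the grasp point (between the pads) lies 19 mm behind it; z points along the fingers, y is the line along which they close (so a half turn about z gives the same grasp; the last joint's range is limited). The gripper opens to 85 mm and grips with 20 to 120 N. Pads are 22 mm wide; open, the fingers measure 114 mm over their backs; the gripper's body (76 mm by 85 mm) begins 54 mm behind the grasp point. The pads swing forward as they close: fully open they stand 13 mm farther back than shut.
Start: joints at [-1.296, 0.314, -0.047, 1.21, 0, 1.571], TCP at [0.163, -0.577, 0.203] pointing down, gripper open.
Joint ranges: [-2.67, 2.67], [-0.69, 1.73], [-1.03, 1.25], [-2.08, 2.16], [-1.42, 1.45], [-3.14, 3.14]. Speed limits (rad/s): [2.39, 2.39, 3.01, 3.14, 3.14, 3.14].

## Interface

Orientations are given as [roll, pitch, yaw] about the fixed x, y, z axes, in that order (R = Rz(yaw) Ry(pitch) Rx(roll)).
In Python, from station import arm, grab_frame, get_calibration gives the robot as it stands. Calls block until the motion is done:
- arm.goto(position, orientation): joint-space move of the TCP to a pose.
- arm.servo_line(position, frame=None, v=0.15, f_stop=None): straight line of the TCP; frame=None keeps the orientation; v is the mean speed in m/s. With f_stop (N) it stops when the force on the tool has changed by that much, and returns True; else False.
- arm.goto_joints(angles): joint-space move.
- arm.gripper_to(opening, strength=None): opening from 0.0 (shut) to 1.0 (fully open); strength is the grip in N (None keeps the last); returns when the fingers have stopped.
- arm.wait(seconds).
- arm.ik(position, orientation): joint angles nearest the present ones, or None.
- arm.observe(): the state.
- grab_frame(name): name is "scene" or "top" or "wrist"; returns the picture (384x512x3 uint8, red, green, blue); there is no depth.
- get_calibration(name): a dict with "camera_matrix" (3x3 intrinsics, pixels), "k1" (the pictures are not rectified: a ray, as slopes to the right and down, at radius r is drawn at 1 + k1 r^2 times it, then the intrinsics apply), "eye" and "orientation" of the camera in the world; the wrist camera has in their place "tool_from_camera" (4x4, takes a point from camera to tool coordinates, whose origin is the TCP and whose axes are the flange's). Camera axes: x right, y up, looking along -z (the intrinsics and any distortion apply to the point x, -y, -z); pixel columns grow to the right and rows downward; lengths in m; the calibration is good to about 2 mm. A picture is of the moment at which its call begins: read the wrist's pose just before it. get_calibration takes no time and is no camera call.
A pose or a line that the arm cannot do raises arm.MotionError and nothing moves.
- arm.finish_job(): hands the job in; it is judged then, once.
The state is a dict: "time_s": time; "qpos": joint angles; "qd": joint speeds; "joint_torque": joint torques, N m; "tcp_pos": TCP position; "eef_rot": TCP orientation; "wrist_force": force on the tool from outside, world axes, zero at the start; "torque": the same for the moment, N m; "finger_gap": opening from 0.0 (shut) to 1.0 (fully open); "gripper_force": force on a finger pad.
Only numpy, scipy, OpenCV 4.12 (cv2) and the standard library are available. Lean on these libraries where they do the work, as an engineer would, in place of code of your own. Each camera call takes 0.05 s, during which the arm holds its last target. There are 200 camera calls.

## Working session

There is one attempt and no reset: what is moved stays moved. The work goes in short steps, each a Python script; the robot and the scene stay as the last script left them, time stands still between calls to the robot, and variables do not carry over. Pictures are saved under pics/ and viewed, at most 10 in all, crops included, and the job is handed in when it is done.

```bash
mkdir -p pics; ls; cat > h.py <<'E'
import numpy as np, cv2
from station import arm, grab_frame, get_calibration
def save(n,im): cv2.imwrite(f'pics/{n}.png', cv2.cvtColor(im,cv2.COLOR_RGB2BGR))
E
python3 - <<'E'
from h import *
for n in('top','scene'):
    im=grab_frame(n); np.save(n,im); save(n+'0',im)
    print(get_calibration(n))
print(get_calibration('wrist')); print(arm.observe())
E
```

```text
pics
{'camera_matrix': array([[448.66719868,   0.        , 252.44599579],
       [  0.        , 448.66719868, 191.82719772],
       [  0.        ,   0.        ,   1.        ]]), 'k1': -0.07922432188254905, 'eye': array([0.33632522, 0.09450425, 1.71181992]), 'orientation': array([ 0.09859683,  0.01271235, -1.55474102])}
{'camera_matrix': array([[360.67110038,   0.        , 251.70023134],
       [  0.        , 360.67110038, 191.76590605],
       [  0.        ,   0.        ,   1.        ]]), 'k1': 0.01977449898906718, 'eye': array([ 1.15563833, -0.07587664,  0.92801274]), 'orientation': array([0.64528127, 0.00221095, 1.29549906])}
{'camera_matrix': array([[294.39475871,   0.        , 258.23860793],
       [  0.        , 294.39475871, 193.4443928 ],
       [  0.        ,   0.        ,   1.        ]]), 'k1': -0.0773198069343751, 'tool_from_camera': array([[ 1.14226178e-03,  9.48990576e-01,  3.15302366e-01,
         8.21909432e-02],
       [ 9.99998967e-01, -8.08877523e-04, -1.18820374e-03,
        -1.46504980e-05],
       [-8.72553158e-04,  3.15303397e-01, -9.48990520e-01,
        -1.70990873e-01],
       [ 0.00000000e+00,  0.00000000e+00,  0.00000000e+00,
         1.00000000e+00]])}
{'time_s': 0.1, 'qpos': array([-1.29600131e+00,  3.14150183e-01, -4.79504071e-02,  1.21020458e+00,
        1.74764035e-05,  1.57077772e+00]), 'qd': array([-0.0013813 , -0.00247261,  0.00222937,  0.00134637,  0.00018622,
        0.00067742]), 'joint_torque': array([ 6.59469097e-04, -5.40767169e+01,  3.40541840e+01,  1.11791276e-02,
       -6.70265285e-05, -1.03475338e-05]), 'tcp_pos': array([ 0.1626667 , -0.57695783,  0.20233646]), 'eef_rot': array([-3.14008381e+00, -1.75044632e-05,  2.74813604e-01]), 'wrist_force': array([-0.50699328,  0.0219853 , -0.35346969]), 'torque': array([-0.01907699,  0.01640606, -0.01979176]), 'gripper_force': 0.0, 'finger_gap': 1.0047546590501215}
```

```bash
python3 - <<'E'
import cv2
a=cv2.imread('pics/top0.png');cv2.imwrite('pics/top1.png',cv2.resize(a,(800,600),interpolation=cv2.INTER_CUBIC))
E
```

```text
(no output)
```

View pics/top1.png

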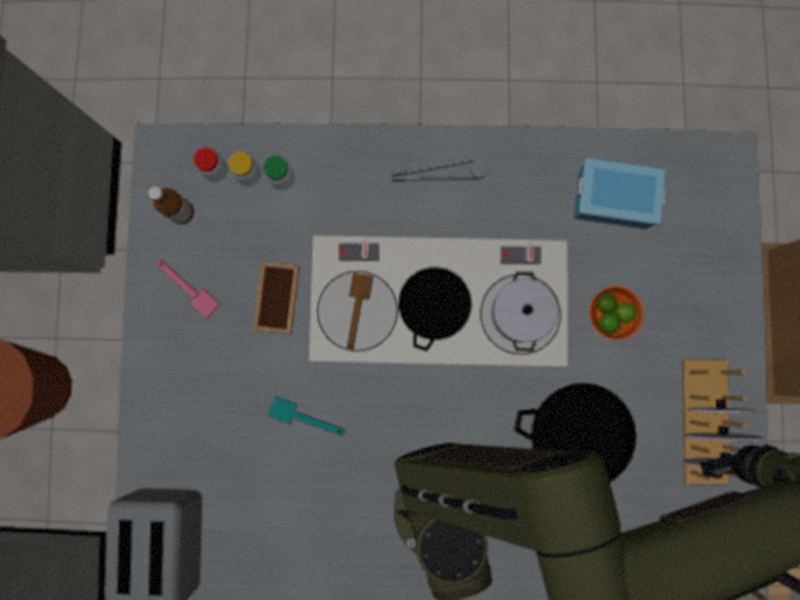

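View pics/scene0.png

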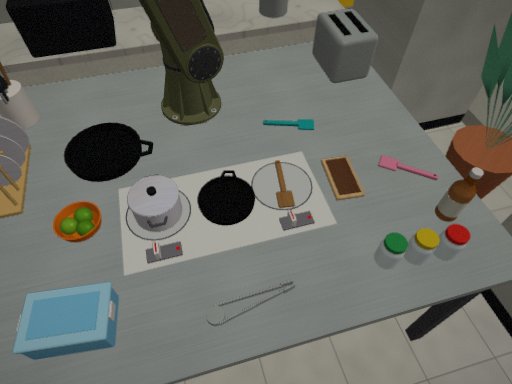

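The candidates, in the 800x600 top view:
- **Turner:** wooden/brown (355,312), teal (305,415), pink (190,288). I choose the wooden one on the left zone.
- **Budare:** small (435,303), large (583,432). I choose the small one.
- **Other:** the pot is on the right zone (525,310), the spoon rest is at (276,298), and the left switch is at (358,251) with its red dot to the left.

Next I measure them.

```bash
cat >> h.py <<'E'
from scipy.spatial.transform import Rotation as Ro
def rays(n,uv,pose=None):
    c=get_calibration(n); K=c['camera_matrix']; uv=np.atleast_2d(uv).astype(float)
    d=(uv-K[:2,2])/[K[0,0],K[1,1]]; s=d.copy()
    for _ in range(15): s=d/(1+c['k1']*(s**2).sum(1,keepdims=True))
    v=np.c_[s[:,0],-s[:,1],-np.ones(len(s))]
    if n=='wrist':
        R=Ro.from_euler('xyz',pose[1]).as_matrix(); T=c['tool_from_camera']
        return pose[0]+R@T[:3,3], v@(R@T[:3,:3]).T
    return c['eye'], v@Ro.from_euler('xyz',c['orientation']).as_matrix().T
def plane(n,uv,z,pose=None):
    e,d=rays(n,uv,pose); return (e+d*((z-e[2])/d[:,2])[:,None])[:,:2]
def blob(m,near):
    k,l,s,c=cv2.connectedComponentsWithStats(m.astype(np.uint8))
    i=min((i for i in range(1,k) if s[i,4]>25),key=lambda i:np.hypot(*(c[i]-near)))
    return l==i
def pts(m): 
    ys,xs=np.nonzero(m); return np.c_[xs,ys]
def outline(m): return max(cv2.findContours(m.astype(np.uint8),cv2.RETR_EXTERNAL,cv2.CHAIN_APPROX_NONE)[0],key=len)[:,0]
def rect(P):
    (c,(w,h),a)=cv2.minAreaRect((P*1000).astype(np.float32)); 
    if w<h: w,h,a=h,w,a+90
    return np.array(c)/1000,w,h,(a+90)%180-90
E
python3 - <<'E'
from h import *
ref={'top':dict(turner=(227,199),rest=(176,190),bud=(278,193),hob=(280,225),sw=(233,160),dot=(219,161),strp=(234,160)),
 'scene':dict(turner=(282,185),rest=(343,177),bud=(226,199),hob=(150,240),sw=(296,219),dot=(310,217),strp=(293,215))}
for n in('top','scene'):
    im=np.load(n+'.npy'); r,g,b=[im[...,i].astype(int) for i in range(3)]; f=ref[n]
    br=(r-b>28)&(r-g>12)
    hs=cv2.cvtColor(im,cv2.COLOR_RGB2HSV)
    print(n)
    for k in f: print(k, im[int(f[k][1]),int(f[k][0])],end=' ')
    print()
    m=blob(br,f['turner']); P=plane(n,outline(m),.012); print('turner',rect(P), pts(m).mean(0),m.sum())
    c,w,h,a=rect(P); u=np.array([np.cos(np.radians(a)),np.sin(np.radians(a))]); v=np.array([-u[1],u[0]])
    t=(P-c)@u; s=(P-c)@v; hd=t<-.01; print(' handle side width',np.ptp(s[t<-.03]),np.ptp(s[t>.03]),' lateral mid', (s[t<-.03].max()+s[t<-.03].min())/2,(s[t>.05].max()+s[t>.05].min())/2)
    m=blob(br|((im.max(2)<60)&(r-b>8)),f['rest']); print('rest',rect(plane(n,outline(m),.016)))
    d=blob(im.max(2)<40,f['bud']); o=outline(cv2.morphologyEx(d.astype(np.uint8),cv2.MORPH_OPEN,np.ones((11,11))))
    P=plane(n,o,.026); print('bud',cv2.minEnclosingCircle((P*1000).astype(np.float32)),P.mean(0))
    w=(im.min(2)>125)&(hs[...,1]<40)
    if n=='top' or 1:
        m=blob(w,f['hob']); H=cv2.convexHull(outline(m))[:,0]; print('hob',rect(plane(n,H,0)))
    rd=(r-g>60)&(r-b>60)
    for k in('dot','strp'):
        try:
            m=blob(rd,f[k]); print(k,pts(m).mean(0),m.sum(),plane(n,[pts(m).mean(0)],.042 if k=='strp' else .008))
        except Exception as e: print(k,e)
E
```

```text
top
turner [87 55 31] rest [56 41 28] bud [20 21 22] hob [150 151 144] sw [146  95  94] dot [138  31  28] strp [141 105 102] 
turner (array([0.4744538, 0.2128615]), 183.8202667236328, 47.804927825927734, -8.289230346679688) [228.68403909 192.53745928] 307
 handle side width 0.013787145391150887 0.04780493549061275  lateral mid 0.0011253812818348124 -2.7044756920058255e-09
rest (array([0.50637415, 0.40948111]), 167.7682647705078, 93.35944366455078, -5.2034454345703125)
bud ((495.655029296875, 23.00735092163086), 86.20540618896484) [0.49612832 0.02332957]
hob (array([0.50712546, 0.01198944]), 628.8865966796875, 309.99139404296875, 89.73480987548828)
dot [130.93103448 101.31034483] 174 [[0.85620258 0.60399787]]
strp [130.93103448 101.31034483] 174 [[0.84582834 0.59383085]]
scene
turner [123  88  46] rest [71 42 27] bud [ 5  8 10] hob [146 145 138] sw [139 134 130] dot [169  21  16] strp [165 116 110] 
turner (array([0.47990317, 0.21347401]), 193.5711212158203, 49.79514694213867, -8.954902648925781) [283.17433414 189.4527845 ] 413
 handle side width 0.01714477218124575 0.049795161643260505  lateral mid 0.00043405368303251184 3.428367608901417e-09
rest (array([0.51480847, 0.4087811 ]), 172.7389678955078, 95.26582336425781, -5.381309509277344)
bud ((507.4587097167969, 22.931392669677734), 91.70294952392578) [0.50834652 0.02373149]
hob (array([ 0.38773492, -0.35688025]), 36.58857727050781, 21.381519317626953, -83.52554512023926)
dot [457.71727749 233.81675393] 382 [[0.80025851 0.64604977]]
strp [457.71727749 233.81675393] 382 [[0.81339193 0.61937025]]
```

```bash
python3 - <<'E'
from h import *
arm.goto([.48,.23,.23],[np.pi,0,-.15])
o=arm.observe(); im=grab_frame('wrist'); np.savez('w1',im=im,p=o['tcp_pos'],e=o['eef_rot']); save('w1',im); print(o['time_s'],o['tcp_pos'],o['eef_rot'])
E
```

```text
3.525 [0.4801673  0.22963558 0.22997741] [ 3.14148043e+00 -2.18625702e-05 -1.50861015e-01]
```

View pics/w1.png

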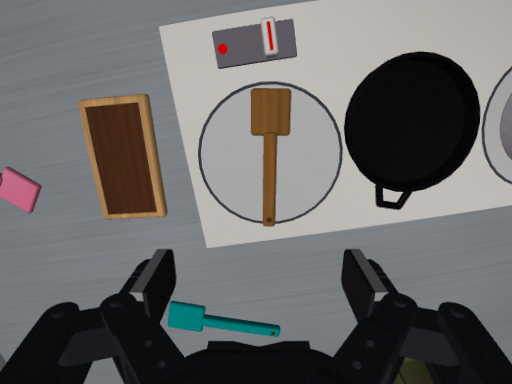

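The close view confirms the choices: brown wooden turner at (270,155), spoon rest (123,155), left ring centred near (270,152), small budare (412,122) with its loop handle towards the robot, left paddle stripe (270,37), and red dot (222,48).

```bash
python3 - <<'E'
from h import *
z=np.load('w1.npz'); im=z['im']; pose=(z['p'],z['e']); n='wrist'
r,g,b=[im[...,i].astype(int) for i in range(3)]
W=lambda uv,h: plane(n,uv,h,pose)
br=(r-b>28)&(r-g>12)&~((r-g>80)&(g<60))
m=blob(br,(270,155)); P=W(outline(m),.012); c,w,h,a=rect(P); print('turner',c,w,h,a,m.sum())
# handle axis: PCA on handle pixels
u=np.array([np.cos(np.radians(a)),np.sin(np.radians(a))]); Q=W(pts(m),.012); t=(Q-c)@u
hq=Q[(t<.01)]; vx,vy,x0,y0=cv2.fitLine((hq*1000).astype(np.float32),cv2.DIST_HUBER,0,.01,.01).ravel(); print('handle axis',np.degrees(np.arctan2(vy,vx)),x0,y0, 'ends t',t.min(),t.max())
m=blob(br|((im.max(2)<75)&(r-b>8)),(123,155)); print('rest',rect(W(outline(m),.016)),m.sum())
# ring
yy,xx=np.mgrid[:384,:512]
k=(im.max(2)<100)&(abs(r-b)<25); rg=blob(k,(270,152)); o=outline(rg); 
Pr=W(o,0); print('ring',cv2.fitEllipse((Pr*1000).astype(np.float32)),rg.sum())
d=blob(im.max(2)<60,(412,122)).astype(np.uint8); d=cv2.morphologyEx(d,cv2.MORPH_OPEN,np.ones((25,25)))
P=W(outline(d),.026); print('bud rim',cv2.minEnclosingCircle((P*1000).astype(np.float32)),cv2.fitEllipse((P*1000).astype(np.float32)))
rd=(r-g>90)&(r-b>90)
for q,h in(((270,37),.042),((222,48),.008)):
    mm=blob(rd,q); print('red',W([pts(mm).mean(0)],h),mm.sum(),rect(W(outline(mm),h)))
tr=blob((im.max(2)<130)&(r-g<15)&(abs(r-b)<25)&(yy<75)&(xx>205)&(xx<305),(240,50)); print('track',rect(W(cv2.convexHull(outline(tr))[:,0],.008)))
w=blob((im.min(2)>150),(200,110)); H=outline(cv2.morphologyEx(w.astype(np.uint8),cv2.MORPH_OPEN,np.ones((3,3)))); 
def edge(sel):
    p=W(H[sel],0); v=cv2.fitLine((p*1000).astype(np.float32),cv2.DIST_HUBER,0,.01,.01).ravel(); print('edge',np.degrees(np.arctan2(v[1],v[0])),v[2:],len(p))
edge((H[:,1]>205)&(H[:,0]>215)&(H[:,0]<360)); edge((H[:,0]<210)&(H[:,1]>40)&(H[:,1]<235))
E
```

```text
turner [0.47587006 0.21504237] 189.1310272216797 49.68663024902344 -8.960609436035156 2961
handle axis -8.003865 436.27145 221.28593 ends t -0.09456553170724992 0.09456551057544087
rest (array([0.50843909, 0.40962988]), 167.95513916015625, 96.29126739501953, -5.283805847167969) 8349
ring ((479.5081787109375, 213.36016845703125), (195.95716857910156, 195.9921417236328), 83.87092590332031) 1016
bud rim ((498.4519958496094, 26.155746459960938), 90.74486541748047) ((499.3710021972656, 25.606950759887695), (175.47462463378906, 178.25279235839844), 165.7588653564453)
red [[0.6247091  0.19507211]] 86 (array([0.62468958, 0.19503139]), 28.64886474609375, 3.322506904602051, -0.402740478515625)
red [[0.62489656 0.25282772]] 76 (array([0.62490338, 0.25295647]), 10.423223495483398, 9.951325416564941, -9.12567138671875)
track (array([0.62416559, 0.21257607]), 99.8686294555664, 44.463417053222656, -89.80642195045948)
edge -79.50488 [389.05743 193.87502] 51Traceback (most recent call last):
  File "<stdin>", line 24, in <module>
  File "<stdin>", line 23, in edge
cv2.error: OpenCV(4.12.0) /io/opencv/modules/imgproc/src/linefit.cpp:50: error: (-215:Assertion failed) count > 0 in function 'fitLine2D_wods'
```

```bash
python3 - <<'E'
from h import *
a=np.radians(-8.5); D=lambda y:[np.pi,0,y]
x,y=.4808,.2143
arm.gripper_to(.55,30)
arm.goto([x,y,.06],D(a))
print(arm.servo_line([x,y,.004],v=.08,f_stop=8), arm.observe()['tcp_pos'])
arm.gripper_to(0,30); o=arm.observe(); print(o['finger_gap'],o['gripper_force'])
arm.servo_line([x,y,.09],v=.12); o=arm.observe(); print(o['finger_gap'],o['gripper_force'])
b=np.radians(-5.3); X,Y=.5085+.003,.4096
arm.goto([X,Y,.09],D(b))
print(arm.servo_line([X,Y,.0205],v=.07,f_stop=4)); o=arm.observe(); print(o['tcp_pos'],o['wrist_force'],o['time_s'])
arm.gripper_to(.5); arm.servo_line([X,Y,.12],v=.15)
arm.goto([.5,.28,.25],D(0)); o=arm.observe(); im=grab_frame('wrist'); np.savez('w2',im=im,p=o['tcp_pos'],e=o['eef_rot']); save('w2',im); print(o['time_s'])
E
```

```text
False [0.48123679 0.2144784  0.004405  ]
-0.0002382656405055959 0.0
0.00014125644668083466 0.0
False
[0.51185284 0.40997373 0.02107048] [ 0.23847652 -0.75699865 -0.98148996] 8.9333
11.0
```

View pics/w2.png

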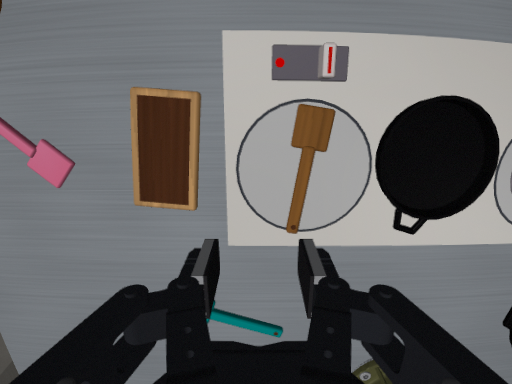

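The grasp missed: the rest is empty and the turner is still on the zone at (308,165). I check whether it shifted, then look from just above it.

```bash
cat >> h.py <<'E'
def turner(f,near,h=.012):
    z=np.load(f); im=z['im']; pose=(z['p'],z['e'])
    r,g,b=[im[...,i].astype(int) for i in range(3)]
    m=blob((r-b>28)&(r-g>12)&~((r-g>80)&(g<60)),near)
    return rect(plane('wrist',outline(m),h,pose))
def shot(name):
    o=arm.observe(); im=grab_frame('wrist'); np.savez(name,im=im,p=o['tcp_pos'],e=o['eef_rot']); save(name,im); return im
E
python3 - <<'E'
from h import *
print(turner('w2.npz',(308,165)))
a=np.radians(-8.5); x,y=.4808,.2143
arm.gripper_to(.4,30)
arm.goto([x,y,.05],[np.pi,0,a])
print(arm.servo_line([x,y,.004],v=.08,f_stop=8))
A=shot('w3'); s=grab_frame('scene')
save('w3s',np.hstack([A[100:], cv2.resize(s[100:260,200:380],(320,284))])[:, :832][:, 32:])
o=arm.observe(); print(o['tcp_pos'],o['eef_rot'],o['finger_gap'],o['time_s'])
E
```

```text
(array([0.47611551, 0.2158251 ]), 189.09393310546875, 50.99763488769531, -8.697074890136719)
False
[0.48140456 0.21458277 0.00460964] [-3.14098575e+00 -9.56312425e-04 -1.48342186e-01] 0.40587470069098414 12.9833
```

View pics/w3s.png

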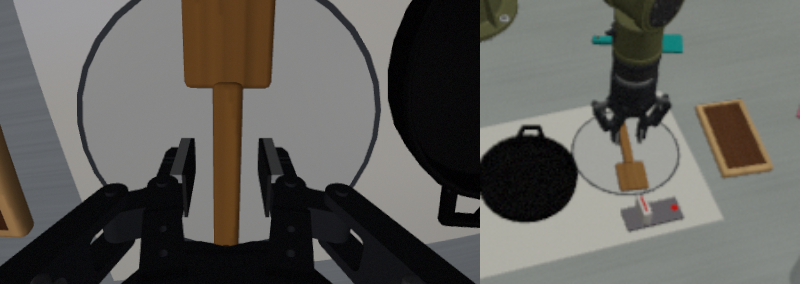

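The handle is centred between the pads, so the fingertips probably stood too high at this opening and slid over the 14 mm handle. I will narrow the opening and feel down to the counter.

```bash
python3 - <<'E'
from h import *
x,y=.4808,.2143
arm.gripper_to(.3,30)
print(arm.servo_line([x,y,-.012],v=.03,f_stop=4))
o=arm.observe(); z=o['tcp_pos'][2]; print(z,o['wrist_force'],o['finger_gap'])
arm.servo_line([x,y,z+.002],v=.03)
arm.gripper_to(0,30); o=arm.observe(); print(o['finger_gap'],o['gripper_force'],o['tcp_pos'],o['wrist_force'],o['time_s'])
E
```

```text
False
-0.012122486217742541 [ 0.4362194   0.62979215 -0.03144685] 0.30104721792220784
0.0004973914757719674 0.0 [ 0.48075294  0.21428957 -0.01015602] [-0.28328448 -1.24948565  0.19980095] 14.5333
```

```bash
python3 - <<'E'
from h import *
A=shot('w4'); s=grab_frame('scene'); o=arm.observe(); np.save('s4',s)
save('w4s',np.hstack([cv2.resize(A[120:,100:400],(400,352)), cv2.resize(s[100:220,220:340],(352,352),interpolation=cv2.INTER_CUBIC)]))
# project TCP into scene
c=get_calibration('scene');R=Ro.from_euler('xyz',c['orientation']).as_matrix()
for n,P in(('tcp',o['tcp_pos']),('z20',o['tcp_pos']+[0,0,.03])):
  q=(np.array(P)-c['eye'])@R; s_=np.array([q[0]/-q[2],-q[1]/-q[2]]); s_*=1+c['k1']*(s_@s_); K=c['camera_matrix']; uv=s_*K[0,0]+K[:2,2]; print(n,uv,(uv-[220,100])*352/120+[400,0])
E
```

```text
tcp [281.42833488 186.36484467] [580.18978233 253.3368777 ]
z20 [282.02079841 180.65922647] [581.92767533 236.60039765]
```

View pics/w4s.png

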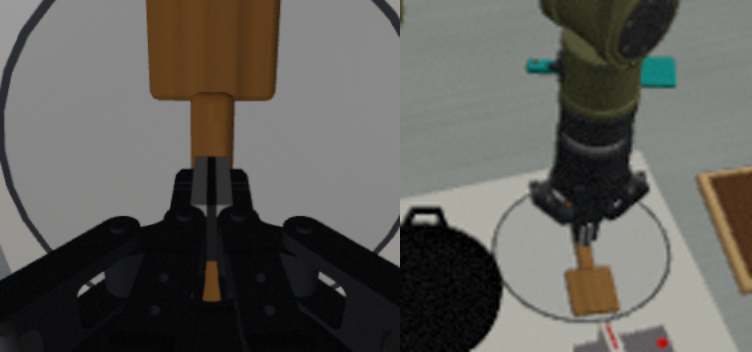

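The shut fingers sit on top of the handle line, at scene crop (588,243), although z reads -0.010. The real tips are therefore higher than reported. I reopen to straddle the handle and feel for the glass.

```bash
python3 - <<'E'
from h import *
x,y=.4808,.2143
arm.gripper_to(.32,30)
f0=arm.observe()['wrist_force']
for z in np.arange(-.014,-.05,-.004):
    r=arm.servo_line([x,y,z],v=.03,f_stop=4); o=arm.observe(); print(r,o['tcp_pos'].round(4),(o['wrist_force']-f0).round(1))
    if r: break
print(o['finger_gap'],o['qpos'],o['time_s'])
E
```

```text
False [ 0.4805  0.2142 -0.0143] [-0.4  0.  -0.7]
False [ 0.4805  0.2142 -0.0183] [ 0.7  0.2 -0.3]
False [ 0.4806  0.2142 -0.0222] [ 0.2  0.4 -0.7]
False [ 0.4806  0.2142 -0.0263] [ 0.3 -0.5 -0.4]
True [ 0.4813  0.2145 -0.0284] [-1.8 -1.7  8.6]
0.31980102233016894 [ 4.19294226e-01  3.87798426e-01 -5.26223273e-01  6.55723996e-01
  3.10210286e-07 -2.57395438e+00] 16.35
```

The tips touch the glass at reported z = -0.028, so I add an offset of about 27 mm. Now I grip.

```bash
python3 - <<'E'
from h import *
D=lambda y:[np.pi,0,y]; x,y=.4808,.2143
arm.servo_line([x,y,-.025],v=.03)
arm.gripper_to(0,30); o=arm.observe(); print(o['finger_gap'],o['gripper_force'],o['wrist_force'])
arm.servo_line([x,y,.07],v=.12); o=arm.observe(); print(o['finger_gap'],o['gripper_force'],o['time_s'])
if o['finger_gap']>.1:
    b=np.radians(-5.3); X,Y=.5085+.003,.4096
    arm.goto([X,Y,.07],D(b))
    print(arm.servo_line([X,Y,.0],v=.1,f_stop=4),arm.servo_line([X,Y,-.012],v=.03,f_stop=4)); o=arm.observe(); print(o['tcp_pos'],o['wrist_force'],o['time_s'])
E
```

```text
0.20190540772677726 29.76195126771927 [-0.20108956  0.21343153  2.08414281]
0.20457139448534392 29.437024891376495 17.8167
False True
[ 0.5121442   0.41013214 -0.00941034] [3.76344804e-01 7.41260307e-04 3.11008644e+00] 19.85
```

```bash
python3 - <<'E'
from h import *
X,Y=.5115,.4096
arm.gripper_to(.4); arm.servo_line([X,Y,.1],v=.15)
arm.gripper_to(0)
arm.goto([.50,.15,.20],[np.pi,0,0]); shot('w5'); print(turner('w5.npz',(60,150),.028),arm.observe()['time_s'])
z=np.load('w5.npz'); im=z['im']; pose=(z['p'],z['e'])
W=lambda uv,h: plane('wrist',uv,h,pose)
print(z['p'],z['e'])
np.save('dummy',0)
E
```

```text
(array([0.50631241, 0.39973627]), 188.5876922607422, 95.40364074707031, -5.184349060058594) 22.5917
[0.50018644 0.1507309  0.19969601] [-3.14112141e+00  3.97633832e-05  3.77267876e-04]
```

View pics/w5.png

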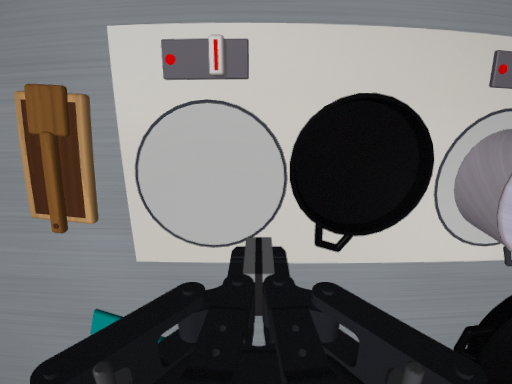

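The turner lies flat on the rest, at (50,155). The left zone ring at (211,173) is clear, the budare is at (362,165), and the fingers are shut. Next I measure the ring and budare.

```bash
python3 - <<'E'
from h import *
z=np.load('w5.npz'); im=z['im']; pose=(z['p'],z['e'])
W=lambda uv,h: plane('wrist',uv,h,pose)
r,g,b=[im[...,i].astype(int) for i in range(3)]; yy,xx=np.mgrid[:384,:512]
k=(im.max(2)<120)&(abs(xx-211)<85)&(abs(yy-173)<80)&(yy<225)|0
k&=(abs(np.hypot(xx-211,yy-173)-75)<6)
p=W(pts(k),0); print('ring',cv2.fitEllipse((p*1000).astype(np.float32)))
d=blob((im.max(2)<70)&(yy<235),(362,165)).astype(np.uint8); d=cv2.morphologyEx(d,cv2.MORPH_OPEN,cv2.getStructuringElement(2,(31,31)))
o=outline(d); o=o[o[:,1]<225]
print('rim26',cv2.fitEllipse((W(o,.026)*1000).astype(np.float32)))
rd=(r-g>90)&(r-b>90)
for q,h in(((216,55),.042),((170,59),.008),((502,69),.008)):
    mm=blob(rd,q); print('red',W([pts(mm).mean(0)],h),mm.sum())
E
```

```text
ring ((480.04150390625, 212.97137451171875), (193.88938903808594, 197.79420471191406), 175.7577667236328)
rim26 ((499.3731994628906, 24.622501373291016), (175.611083984375, 176.66409301757812), 152.84657287597656)
red [[0.6247377  0.19522229]] 103
red [[0.62500945 0.25300397]] 90
red [[ 0.62316585 -0.14780251]] 69
```

```bash
python3 - <<'E'
from h import *
B=np.array([.4994,.0248]); Z=np.array([.4798,.2130]); d=Z-B; L=np.hypot(*d); u=d/L; yaw=np.arctan2(u[1],u[0])
def go(p,z,**k): return arm.servo_line([*p,z],**k)
s=B+u*40e-3
arm.goto([*s,.08],[np.pi,0,yaw]); f0=arm.observe()['wrist_force']
print(go(s,.02,v=.12,f_stop=4),go(s,-.035,v=.03,f_stop=3)); o=arm.observe(); zc=o['tcp_pos'][2]; print(o['tcp_pos'],(o['wrist_force']-f0).round(1))
if -.035<zc<-.012:
    zz=zc+.004
    go(s,zz,v=.03); r=go(B+u*80e-3,zz,v=.03,f_stop=1.8); o=arm.observe(); print('contact',r,(o['tcp_pos'][:2]-B)@u,(o['wrist_force']-f0).round(1),o['time_s'])
    go(Z+u*.066,zz,v=.07); o=arm.observe(); print((o['tcp_pos'][:2]-Z)@u,(o['wrist_force']-f0).round(1))
    go(Z+u*.055,zz,v=.05); go(Z+u*.055,.06,v=.12)
    arm.goto([.49,.15,.19],[np.pi,0,0]); shot('w6'); print(arm.observe()['time_s'])
E
```

```text
False True
[ 0.4950258   0.06458009 -0.02217567] [-1.   0.1  6. ]
contact True 0.07041602438755344 [ 0.6 -0.5 -0.3] 29.4667
0.0659301366220382 [-0.3 -1.3 -1.2]
37.475
```

View pics/w6.png

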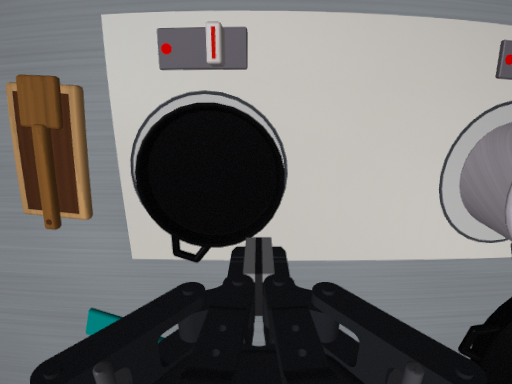

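The budare is on the left zone, at (211,174). It looks slightly low and right in the ring, so I measure the residual.

```bash
cat >> h.py <<'E'
def bud(f,near,h=.026):
    z=np.load(f); im=z['im']; pose=(z['p'],z['e']); yy,xx=np.mgrid[:384,:512]
    d=blob((im.max(2)<50)&(yy<237),near).astype(np.uint8); d=cv2.morphologyEx(d,cv2.MORPH_OPEN,cv2.getStructuringElement(2,(61,61)))
    o=outline(d); o=o[o[:,1]<225]; r,g,b=[im[...,i].astype(int) for i in range(3)]
    m=blob((r-g>90)&(r-b>90),(166,48))
    return cv2.fitEllipse((plane('wrist',o,h,pose)*1000).astype(np.float32)), plane('wrist',[pts(m).mean(0)],.008,pose)
E
python3 - <<'E'
from h import *
print(bud('w5.npz',(362,165)), bud('w6.npz',(211,174)))
E
```

```text
(((499.4169616699219, 24.720325469970703), (174.92083740234375, 176.02572631835938), 165.48704528808594), array([[0.62500954, 0.25300535]])) (((477.4825439453125, 208.19422912597656), (175.55838012695312, 176.14096069335938), 63.42653274536133), array([[0.62505216, 0.25288066]]))
```

```bash
python3 - <<'E'
from h import *
B=np.array([.4775,.2082]); Z=np.array([.4796,.2130]); d=Z-B; u=d/np.hypot(*d); yaw=np.arctan2(u[1],u[0]); zz=-.018
def go(p,z,**k): return arm.servo_line([*p,z],**k)
s=B+u*.05
arm.goto([*s,.03],[np.pi,0,yaw]); print(go(s,zz,v=.08,f_stop=5))
go(Z+u*.0707,zz,v=.04); o=arm.observe(); print((o['tcp_pos'][:2]-Z)@u)
go(Z+u*.05,zz,v=.06); go(Z+u*.05,.05,v=.12)
arm.goto([.49,.15,.19],[np.pi,0,0]); shot('w7'); print(arm.observe()['time_s'],bud('w7.npz',(205,170)))
E
```

```text
False
0.07027992129328645
49.025 (((479.6426086425781, 213.71791076660156), (175.18142700195312, 176.09274291992188), 94.04474639892578), array([[0.62508486, 0.25290896]]))
```

The budare is centred within 1 mm of the zone. Now the switch.

```bash
python3 - <<'E'
from h import *
def go(x,y,z,**k): return arm.servo_line([x,y,z],**k)
x=.625; arm.goto([x,.155,.05],[np.pi,0,np.pi/2]); f0=arm.observe()['wrist_force']
print(go(x,.155,-.008,v=.12,f_stop=5))
r=go(x,.224,-.008,v=.045,f_stop=12); o=arm.observe(); print(r,o['tcp_pos'],(o['wrist_force']-f0).round(1))
y=o['tcp_pos'][1]
go(x,y-.03,-.008,v=.1); go(x,y-.03,.1,v=.2); print(arm.observe()['time_s'])
arm.goto([.50,.12,.2],[np.pi,0,0]); shot('w8'); print(arm.observe()['time_s'])
z=np.load('w8.npz'); im=z['im']; pose=(z['p'],z['e']); r,g,b=[im[...,i].astype(int) for i in range(3)]
k,l,s,c=cv2.connectedComponentsWithStats(((r-g>90)&(r-b>90)).astype(np.uint8))
for i in range(1,k):
    if s[i,4]>30: print(c[i],s[i,4],plane('wrist',[c[i]],.042,pose))
E
```

```text
False
True [ 0.6249691   0.21355397 -0.00831191] [ 0.6 -1.6  0.7]
55.85
59.8417
[150.20618557  55.34020619] 97 [[0.62487039 0.2329741 ]]
[141.76  59.82] 50 [[0.62068134 0.24241301]]
[479.98611111  66.70833333] 72 [[ 0.61931322 -0.12265985]]
```

View pics/w8.png

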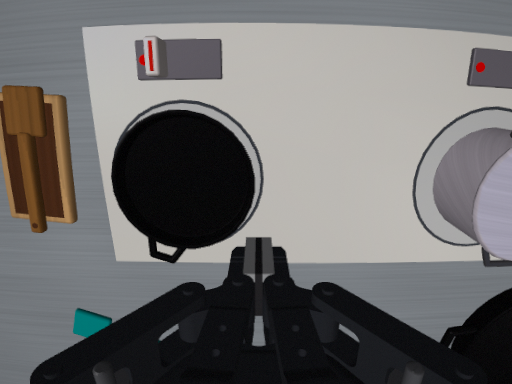

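The paddle is at its red-dot end, at (150,55) and y = 0.233. The budare sits in the ring and the turner is flat on the rest. Handing in.

```bash
python3 -c "
from station import arm
print(arm.finish_job())"
```

```text
the job is handed in; nothing more can be done
None
```

I handed the job in at about 60 s: the turner is flat on the spoon rest, the budare is centred on the left zone to within about 1 mm, and the left switch is pushed to its fully-on end stop. The hand-in returned no verdict.

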